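Load small glass blanks onto the vacuum pods of a glass grinding machine

ROBOT

A 6-joint arm with a two-finger parallel gripper is mounted at the origin on the work surface. World frame = base frame: x ahead of the robot, y to its left, z up, the work surface at z = 0. Lengths are in m, angles in rad, forces in N, time in s.
With the tool pointing down it reaches from about 0.275 to 0.825 m from the base axis. Payload 4.9 kg.
Tool frame: the origin (TCP) lies midway between the tips of the shut fingers; the grasp point (between the pads) lies 19 mm behind it (bot.grip_depth is the distance from the TCP to the grasp point, in m); y points along the fingers, x is the direction in which the jaws open and shut, and the axes are right-handed (so a half turn about y gives the same grasp; the last joint's range is limited). The gripper opens to 85 mm and grips with 20 to 120 N. Pads are 22 mm wide; open, the fingers measure 114 mm over their backs; the gripper's body (76 mm by 85 mm) begins 54 mm behind the grasp point. The pads swing forward as they close: fully open they stand 13 mm farther back than shut.
Start: joints at [1.152, 0.326, -0.193, 1.052, 0, 1.437], TCP at [0.155, 0.528, 0.231] pointing down, gripper open.
Joint ranges: [-2.65, 2.65], [-0.97, 1.79], [-1.3, 1.35], [-1.93, 2.1], [-1.47, 1.37], [-3.14, 3.14]. Speed limits (rad/s): [2.57, 2.57, 3.14, 3.14, 3.14, 3.14].

INTERFACE

Orientations are given as a unit quaternion [w, x, y, z].
In Python, from cell import bot gives the robot as it stands. Calls block until the motion is done:
- bot.move_pose(position, orientation): joint-space move of the TCP to a pose.
- bot.move_linear(position, speed=0.15, rotation=None, until_force=None): straight line of the TCP; rotation=None keeps the orientation; speed is the mean speed in m/s. With until_force (N) it stops when the force on the tool has changed by that much, and returns True; else False.
- bot.goto_joints(angles): joint-space move.
- bot.set_gripper(opening, grasp_force=None): opening from 0.0 (shut) to 1.0 (fully open); grasp_force is the grip in N (None keeps the last); returns when the fingers have stopped.
- bot.wait(seconds).
- bot.solve_ik(position, orientation): joint angles nearest the present ones, or None.
- bot.camera(name): name is "scene" or "top" or "wrist"; returns the picture (480x640x3 uint8, red, green, blue); there is no depth.
- bot.calibration(name): a dict with "mtx" (3x3 intrinsics, pixels), "k1" (the pictures are not rectified: a ray, as slopes to the right and down, at radius r is drawn at 1 + k1 r^2 times it, then the intrinsics apply), "extrinsics" (4x4, takes a point from world to camera coordinates); the wrist camera has in their place "hand_eye" (4x4, takes a point from camera to tool coordinates, whose origin is the TCP and whose axes are the tool frame's). Camera axes: x right, y down, z forward; pixel columns grow to the right and rows downward; lengths in m; the calibration is good to about 2 mm. A picture is of the moment at which its call begins: read the wrist's pose just before it. calibration takes no time and is no camera call.
A pose or a line that the arm cannot do raises bot.PlanningError and nothing moves.
- bot.close_job(): hands the job in, once; it reports no verdict.
Trained networks look in the newest picture that a camera, given by its name, has taken for a name from the list of things; names that differ only in an ending like _2 or _b are one class to them, and where a whole thing is asked for, a point or a joint stands for the part that bears it (a point fixed in the world has none). Each returns a list of dicts, best first, with "confidence" (0 to 1); they miss things now and then, are a little off and sometimes report something else, mostly with a low value. They report only what shows in the picture. A call takes as long as a camera call.
- bot.search_frame(camera, thing): "bbox" ([left, top, width, height] in pixels, round what is visible of it).
Readings, each from a call of its own:
- bot.read_clock(): time.
- bot.read_joint_positions(): joint angles.
- bot.read_joint_vel(): joint speeds.
- bot.read_joint_efforts(): joint torques, N m.
- bot.read_position(): TCP position.
- bot.read_tool_rot(): TCP orientation.
- bot.read_ft_force(): force on the tool from outside, world axes, zero at the start.
- bot.read_moment(): the same for the moment, N m.
- bot.read_gripper_width(): opening from 0.0 (shut) to 1.0 (fully open).
Only numpy, scipy, OpenCV 4.12 (cv2) and the standard library are available. Lean on these libraries where they do the work, as an engineer would, in place of code of your own. Each camera call takes 0.05 s, during which the arm holds its last target. There are 200 camera calls.

TASK

Load the four sound glass blanks from the cork-faced board onto the four vacuum pods, each blank flat on the pod whose head has its own shape and size: large disc on the large round pod, small disc on the small round pod, square on the square pod, long strip on the long bar pod. Centre every blank so that the glass overhangs its pod evenly all round, with straight edges parallel to the pod's, and set it down gently - glass must not be dropped. Leave the square with the broken-off corner lying where it is, and do not disturb the wash bottle.

Things in the scene. Friction and masses are not known exactly. Their poses are not given: they have to be found in the camera images.
- disc_large: 10 mm thick clear greenish float glass. Loose, lies flat on the cork-faced board (board top 30 mm above the bed). Origin at the centre of its underside; z up. Round disc, 70 mm diameter, 0.10 kg.
- disc_small: 10 mm thick clear greenish float glass. Loose, lies flat on the cork-faced board (board top 30 mm above the bed). Origin at the centre of its underside; z up. Round disc, 50 mm diameter, 0.05 kg.
- square: 10 mm thick clear greenish float glass. Loose, lies flat on the cork-faced board (board top 30 mm above the bed). Origin at the centre of its underside; z up. Whole square, 66 x 66 mm, sides along its x and y, 0.11 kg.
- strip: 10 mm thick clear greenish float glass. Loose, lies flat on the cork-faced board (board top 30 mm above the bed). Origin at the centre of its underside; z up. Long rectangle, 110 mm along its x and 50 mm along its y, 0.14 kg.
- broken_square: 10 mm thick clear greenish float glass. Loose, lies flat on the cork-faced board (board top 30 mm above the bed). Origin at the centre of its underside; z up. A 66 x 66 mm square whose +x +y corner is broken off along a slanting line (about 36 x 38 mm missing); origin at the centre of the former square. A reject: stays where it is.
- pod_round_large: Fixed to the pod plate. Origin at the centre of its underside (on the plate, 12 mm above the bed); z up; its flat top face is 70 mm above the origin. Cream base flange 64 mm across and 8 mm thick, black column narrower than the head, then the head, the top 18 mm (10 mm cream with 8 mm black rubber on it), the same outline throughout: round, 50 mm diameter.
- pod_round_small: Fixed to the pod plate. Origin at the centre of its underside (on the plate, 12 mm above the bed); z up; its flat top face is 70 mm above the origin. Cream base flange 64 mm across and 8 mm thick, black column narrower than the head, then the head, the top 18 mm (10 mm cream with 8 mm black rubber on it), the same outline throughout: round, 30 mm diameter.
- pod_square: Fixed to the pod plate. Origin at the centre of its underside (on the plate, 12 mm above the bed); z up; its flat top face is 70 mm above the origin. Cream base flange 64 mm across and 8 mm thick, black column narrower than the head, then the head, the top 18 mm (10 mm cream with 8 mm black rubber on it), the same outline throughout: square, 46 x 46 mm, sides along its x and y.
- pod_bar: Fixed to the pod plate. Origin at the centre of its underside (on the plate, 12 mm above the bed); z up; its flat top face is 70 mm above the origin. Cream base flange 64 mm across and 8 mm thick, black column narrower than the head, then the head, the top 18 mm (10 mm cream with 8 mm black rubber on it), the same outline throughout: long bar, 90 mm along its x and 30 mm along its y.
- wash_bottle: White plastic wash bottle with a red cap and thin spout, 62 mm diameter, 155 mm tall without the spout (172 mm with it), loose, standing on the bed beyond the work, away from the robot. Origin at the centre of its underside. Near it on the far side of the bed are two fixed black reference stops 78 mm tall.

How it is judged:
At the end, for the whole second after the job is handed in: Each sound blank rests flat on its own pod: centres within 10 mm, underside within 3 to 4 mm of the pod's top, tilt under 0.06 rad; square and strip sides within 0.15 rad of parallel to the pod's. The broken square within 20 mm and the bottle within 30 mm of their starts (horizontal distance between disc_large and pod_round_large below 0.01 m and z of disc_large in the frame of pod_round_large between 0.067 and 0.074 m and angle between each of disc_large, disc_small, square, strip's own z axis and vertical below 0.06 rad and linear speed of each of disc_large, disc_small, square, strip below 0.02 m/s and angular speed of each of disc_large, disc_small, square, strip below 0.2 rad/s and horizontal distance between disc_small and pod_round_small below 0.01 m and z of disc_small in the frame of pod_round_small between 0.067 and 0.074 m and horizontal distance between square and pod_square below 0.01 m and z of square in the frame of pod_square between 0.067 and 0.074 m and horizontal distance between strip and pod_bar below 0.01 m and z of strip in the frame of pod_bar between 0.067 and 0.074 m and (angle between the x axis of square and the x axis of pod_square, either way round below 0.15 rad or angle between the x axis of square and the y axis of pod_square, either way round below 0.15 rad) and angle between the x axis of strip and the x axis of pod_bar, either way round below 0.15 rad and distance of broken_square from where it was at the start of the episode below 0.02 m and distance of wash_bottle from where it was at the start of the episode below 0.03 m); the robot touches nothing.
It fails at once if a blank was dropped: it fell freely more than about 18 mm (faster than 0.6 m/s while not held) ((contact force between disc_large and the fingers below 0.05 N and linear speed of disc_large above 0.6 m/s) or (contact force between disc_small and the fingers below 0.05 N and linear speed of disc_small above 0.6 m/s) or (contact force between square and the fingers below 0.05 N and linear speed of square above 0.6 m/s) or (contact force between strip and the fingers below 0.05 N and linear speed of strip above 0.6 m/s)).
It fails at once if the broken square was moved more than 20 mm (distance of broken_square from where it was at the start of the episode above 0.02 m).
It fails at once if the wash bottle was moved more than 30 mm (distance of wash_bottle from where it was at the start of the episode above 0.03 m).
It also fails if it takes over 115 s, if anything falls off the work surface, if the arm or the gripper's body presses on something with over 40 N, if the wrist force passes 120 N, or if a joint passes its speed limit or range.

## Working session

There is one attempt and no reset: what is moved stays moved. The work goes in short steps, each a Python script; the robot and the scene stay as the last script left them, time stands still between calls to the robot, and variables do not carry over. Pictures are saved under pics/ and viewed, about 12 in all and at most 16, crops included, and the job is handed in when it is done.

```bash
ls; mkdir -p pics
python3 - <<'E'
from cell import bot
import cv2
for n in ["top","scene"]:
    im=bot.camera(n); cv2.imwrite(f"pics/{n}0.png",im[:,:,::-1]); c=bot.calibration(n); print(n,c)
    for t in ["disc_large","disc_small","square","strip","broken_square","pod_round_large","pod_round_small","pod_square","pod_bar","wash_bottle"]:
        print(t,[(d["bbox"],round(d["confidence"],2)) for d in bot.search_frame(n,t)[:3]])
print(bot.calibration("wrist"),bot.grip_depth,bot.read_tool_rot(),bot.read_clock())
E
```

```text
pics
top {'mtx': array([[486.39206275,   0.        , 326.65029383],
       [  0.        , 486.39206275, 242.27866814],
       [  0.        ,   0.        ,   1.        ]]), 'k1': -0.0951333564120495, 'extrinsics': array([[ 0.01448809, -0.99989242,  0.00229006, -0.03234242],
       [-0.99819302, -0.01459697, -0.05828906,  0.60197714],
       [ 0.05831622, -0.00144142, -0.99829712,  1.1421553 ],
       [ 0.        ,  0.        ,  0.        ,  1.        ]])}
disc_large [([264.7, 297.1, 30.0, 28.4], 0.78)]
disc_small [([163.0, 299.4, 22.3, 22.3], 0.63), ([419.0, 283.2, 30.1, 24.9], 0.16)]
square [([154.0, 240.3, 38.8, 36.8], 0.95)]
strip [([208.8, 253.5, 28.6, 46.0], 0.87)]
broken_square [([263.4, 236.2, 31.9, 35.8], 0.78), ([353.8, 284.2, 24.9, 25.7], 0.46)]
pod_round_large [([420.0, 281.2, 30.3, 27.0], 0.78)]
pod_round_small [([357.2, 224.5, 28.2, 25.3], 0.71), ([211.1, 252.6, 25.6, 49.2], 0.18), ([154.4, 241.0, 37.5, 34.7], 0.17)]
pod_square [([351.6, 285.2, 29.9, 25.9], 0.84)]
pod_bar [([418.0, 219.6, 35.9, 35.7], 0.61)]
wash_bottle [([272.3, 150.8, 40.8, 36.8], 0.69)]
scene {'mtx': a
[... 970 characters left out ...]
4], 0.72)]
wash_bottle [([269.0, 263.5, 26.2, 52.3], 0.9), ([243.1, 159.9, 30.5, 40.1], 0.69)]
{'mtx': array([[339.97764701,   0.        , 314.16874869],
       [  0.        , 339.97764701, 243.07979009],
       [  0.        ,   0.        ,   1.        ]]), 'k1': -0.05056595743306135, 'hand_eye': array([[ 9.99999260e-01,  9.39144435e-04,  7.73721293e-04,
        -1.33018768e-04],
       [-4.82203417e-04, -2.77945594e-01,  9.60596697e-01,
        -1.42953717e-01],
       [ 1.11719147e-03, -9.60596359e-01, -2.77944936e-01,
         7.13549114e-02],
       [ 0.00000000e+00,  0.00000000e+00,  0.00000000e+00,
         1.00000000e+00]])} 0.0187 [ 0.56591074 -0.56589512 -0.42397915  0.42396866] 1.1
```

Run:
```python
import cv2
im=cv2.imread("pics/top0.png")[140:340,130:480]
cv2.imwrite("pics/t1.png",cv2.resize(im,(0,0),fx=2.28,fy=2.28,interpolation=cv2.INTER_CUBIC))
```

```text
(no output)
```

View pics/t1.png

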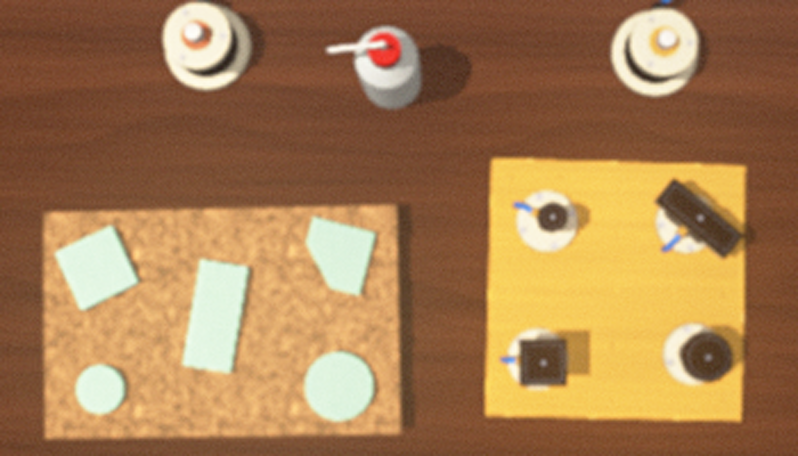

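View pics/scene0.png

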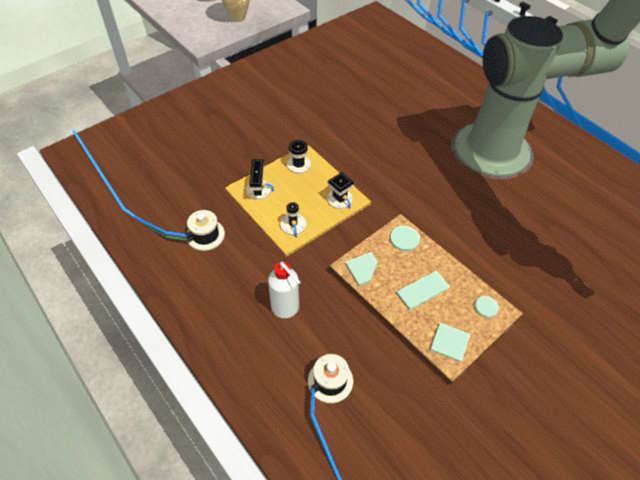

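```bash
cat > h.py <<'E'
from cell import bot
import numpy as np, cv2
from scipy.spatial.transform import Rotation as Ro
def rmat(psi):
    c,s=np.cos(psi),np.sin(psi); return np.array([[c,0,-s],[s,0,c],[0,-1,0.]])
def q(psi): return Ro.from_matrix(rmat(psi)).as_quat(scalar_first=True)
def yaw():
    m=Ro.from_quat(bot.read_tool_rot(),scalar_first=True).as_matrix(); return np.arctan2(m[1,0],m[0,0])
def plane(px,name,z,T=None):
    """pixels -> world xy on the plane z; T = camera-to-world"""
    c=bot.calibration(name)
    if T is None: T=np.linalg.inv(c["extrinsics"])
    n=cv2.undistortPoints(np.array(px,float).reshape(-1,1,2),c["mtx"],np.array([c["k1"],0,0,0])).reshape(-1,2)
    d=np.c_[n,np.ones(len(n))]@T[:3,:3].T
    return (T[:3,3]+d*((z-T[2,3])/d[:,2])[:,None])[:,:2]
def look(fn):
    T=np.eye(4); T[:3,3]=bot.read_position(); T[:3,:3]=Ro.from_quat(bot.read_tool_rot(),scalar_first=True).as_matrix()
    im=bot.camera("wrist"); cv2.imwrite(f"pics/{fn}.png",im[:,:,::-1])
    return im,T@bot.calibration("wrist")["hand_eye"]
def glass(im): 
    r,g,b=[im[:,:,i].astype(int) for i in range(3)]; return ((g>r+5)&(g>130)&(b>110)).astype(np.uint8)
def black(im): return (im.max(2)<75).astype(np.uint8)
def blobs(mask,name,z,T=None,amin=100):
    mask=cv2.morphologyEx(mask,cv2.MORPH_OPEN,np.ones((3,3),np.uint8)); out=[]
    for c in cv2.findContours(mask,cv2.RETR_EXTERNAL,cv2.CHAIN_APPROX_NONE)[0]:
        if cv2.contourArea(c)<amin: continue
        w=(plane(c,name,z,T)*1000).astype(np.float32)
        (x,y),(a,b),th=cv2.minAreaRect(w)
        m=cv2.moments(w.reshape(-1,1,2)); u,v=c.reshape(-1,2).mean(0)
        # th = direction of side a
        if a<b: a,b,th=b,a,th+90
        out.append(dict(px=(int(u),int(v)),c=(m["m10"]/m["m00"]/1e3,m["m01"]/m["m00"]/1e3),rc=(x/1e3,y/1e3),a=a,b=b,th=(th+90)%180-90))
    return out
def show(bs):
    for o in bs: print(o["px"],"c %.4f %.4f rc %.4f %.4f"%(*o["c"],*o["rc"]),"%.1f x %.1f th %.1f"%(o["a"],o["b"],o["th"]))
def ik(p,psi):
    """the half turn whose wrist angle is nearer the middle of its range"""
    best=None
    for s in (psi,psi+np.pi):
        j=bot.solve_ik(p,q(s))
        if j is not None and (best is None or abs(j[5])<abs(best[0][5])): best=(j,s)
    return best
def over(xy,psi,z): # TCP position putting the camera straight above xy
    h=bot.calibration("wrist")["hand_eye"][:3,3]; o=rmat(psi)@h
    return np.array([xy[0]-o[0],xy[1]-o[1],z])
E
python3 - <<'E'
from h import *
im=cv2.imread("pics/top0.png")[:,:,::-1]
show(blobs(glass(im),"top",.04)); print()
m=black(im); show([o for o in blobs(m,"top",.082) if 200<o["px"][1]<330 and o["px"][0]>330])
print(plane([[300,165]],"top",.15),yaw())
for p in ((.42,-.12),(.42,-.26),(.3,.2)):
    for s in (0,1.57,3.14,-1.57):
        for z in (.05,.2):
            j=bot.solve_ik([*p,z],q(s)); print(p,s,z,None if j is None else np.round(j,2))
E
```

```text
(291, 466) c 0.0783 0.0528 rc 0.0781 0.0536 100.9 x 39.4 th -55.3
(173, 310) c 0.4362 0.3323 rc 0.4368 0.3320 47.8 x 46.8 th -88.6
(278, 308) c 0.4443 0.0861 rc 0.4440 0.0862 67.5 x 67.4 th 46.1
(224, 278) c 0.5139 0.2145 rc 0.5139 0.2145 109.0 x 50.4 th -8.2
(172, 257) c 0.5611 0.3398 rc 0.5614 0.3397 66.6 x 66.0 th -62.8
(279, 250) c 0.5797 0.0872 rc 0.5771 0.0916 66.1 x 65.8 th 76.9

[[0.75922893 0.03595766]] 1.2859765301854913
(0.42, -0.12) 0 0.05 [-0.45  0.35 -0.71  0.51  0.    1.12]
(0.42, -0.12) 0 0.2 [-0.45  0.14 -0.52  0.91  0.    1.12]
(0.42, -0.12) 1.57 0.05 [-0.45  0.35 -0.71  0.51  0.   -0.45]
(0.42, -0.12) 1.57 0.2 [-0.45  0.14 -0.52  0.91  0.   -0.45]
(0.42, -0.12) 3.14 0.05 [-0.45  0.35 -0.71  0.51  0.   -2.02]
(0.42, -0.12) 3.14 0.2 [-0.45  0.14 -0.52  0.91  0.   -2.02]
(0.42, -0.12) -1.57 0.05 [-0.45  0.35 -0.71  0.51  0.    2.69]
(0.42, -0.12) -1.57 0.2 [-0.45  0.14 -0.52  0.91  0.    2.69]
(0.42, -0.26) 0 0.05 [-0.7   0.43 -0.57  0.57  0.    0.87]
(0.42, -0.26) 0 0.2 [-0.7   0.25 -0.39  0.94  0.    0.87]
(0.42, -0.26) 1.57 0.05 [-0.7   0.43 -0.57  0.57  0.   -0.7 ]
(0.42, -0.26) 1.57 0.2 [-0.7   0.25 -0.39  0.94  0.   -0.7 ]
(0.42, -0.26) 3.14 0.05 [-0.7   0.43 -0.57  0.57  0.   -2.27]
(0.42, -0.26) 3.14 0.2 [-0.7   0.25 -0.39  0.94  0.   -2.27]
(0.42, -0.26) -1.57 0.05 [-0.7   0.43 -0.57  0.57  0.    2.44]
(0.42, -0.26) -1.57 0.2 [-0.7   0.25 -0.39  0.94  0.    2.44]
(0.3, 0.2) 0 0.05 [ 0.38  0.24 -0.9   0.44  0.    1.95]
(0.3, 0.2) 0 0.2 [ 0.38 -0.   -0.68  0.89  0.    1.95]
(0.3, 0.2) 1.57 0.05 [ 0.38  0.24 -0.9   0.44  0.    0.38]
(0.3, 0.2) 1.57 0.2 [ 0.38 -0.   -0.68  0.89  0.    0.38]
(0.3, 0.2) 3.14 0.05 [ 0.38  0.24 -0.9   0.44  0.   -1.19]
(0.3, 0.2) 3.14 0.2 [ 0.38 -0.   -0.68  0.89  0.   -1.19]
(0.3, 0.2) -1.57 0.05 [ 0.38  0.24 -0.9   0.44  0.   -2.76]
(0.3, 0.2) -1.57 0.2 [ 0.38 -0.   -0.68  0.89  0.   -2.76]
```

Run:
```python
from h import *
pods={"square":(542,362),"small":(553,217),"bar":(698,218),"large":(707,355)}
tiles=[]
for n,(u,v) in pods.items():
    p=plane([[130+u/2.28,140+v/2.28]],"top",.082)[0]
    bot.move_pose(over(p,1.4,.2),q(1.4))
    im,T=look("pod_"+n); np.save(f"pics/T_{n}.npy",T)
    print(n,p); show(blobs(black(im),"wrist",.082,T,800)); tiles.append(cv2.resize(im,(400,300)))
cv2.imwrite("pics/pods.png",np.vstack([np.hstack(tiles[:2]),np.hstack(tiles[2:])])[:,:,::-1]); print(bot.read_clock())
```

```text
square [ 0.47314113 -0.11736473]
(308, 404) c 0.7313 -0.1582 rc 0.7067 -0.1483 712.2 x 227.7 th 80.2
(111, 189) c 0.4791 -0.2782 rc 0.4793 -0.2781 53.7 x 48.4 th 80.1
(40, 8) c 0.3449 -0.2966 rc 0.3505 -0.2864 75.0 x 18.6 th 76.7
small [ 0.61618734 -0.12678284]
(312, 404) c 0.8732 -0.1660 rc 0.8490 -0.1580 707.9 x 223.2 th 80.2
(72, 269) c 0.6857 -0.3558 rc 0.6797 -0.3463 117.2 x 74.7 th -88.2
(81, 189) c 0.6157 -0.2981 rc 0.6113 -0.2979 149.9 x 67.6 th 79.4
(472, 52) c 0.5713 -0.0042 rc 0.5810 -0.0073 91.8 x 21.2 th 2.0
(39, 83) c 0.5318 -0.3203 rc 0.5417 -0.3131 133.2 x 75.2 th -21.2
bar [ 0.61737433 -0.27132334]
(316, 409) c 0.8773 -0.3124 rc 0.8518 -0.3047 713.1 x 224.5 th 80.0
(631, 50) c 0.5877 -0.0298 rc 0.5890 -0.0319 75.2 x 15.4 th 1.5
large [ 0.48180722 -0.28077261]
(313, 411) c 0.7444 -0.3192 rc 0.7185 -0.3124 716.2 x 225.7 th 80.2
(349, 305) c 0.6177 -0.2708 rc 0.6174 -0.2710 77.6 x 17.4 th 50.5
(633, 120) c 0.5158 -0.0330 rc 0.5091 -0.0337 185.1 x 12.3 th 3.5
5.8583
```

View pics/pods.png

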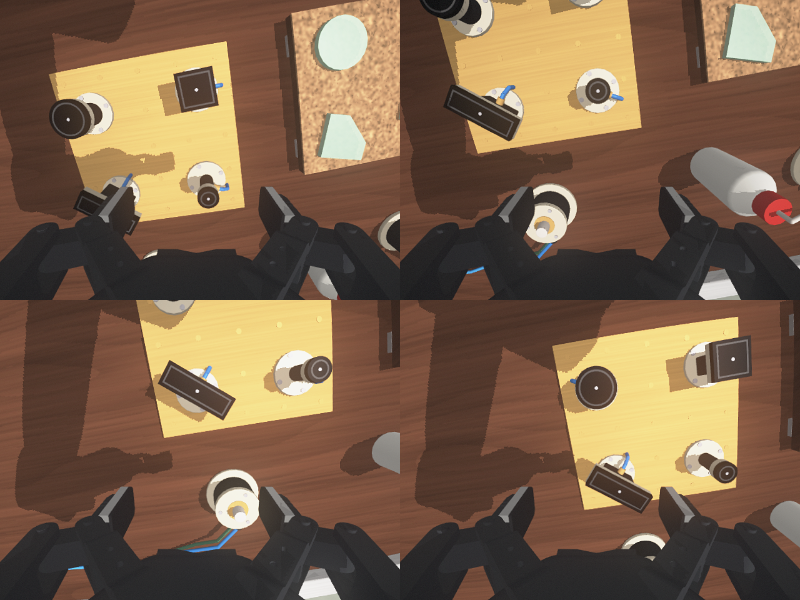

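Run:
```python
from h import *
px={"square":(196*1.6,89*1.6),"small":(198*1.6,91*1.6),"bar":(197*1.6,90*1.6),"large":(196*1.6,87*1.6)}
for n,(u,v) in px.items():
    im=cv2.imread(f"pics/pod_{n}.png")[:,:,::-1]; T=np.load(f"pics/T_{n}.npy")
    u,v=int(u),int(v); print(n,im[v-6,u+8])
    for t in (95,115):
        m=np.zeros((480,640),np.uint8); m[v-85:v+85,u-85:u+85]=(im.max(2)<t)[v-85:v+85,u-85:u+85]
        m=cv2.morphologyEx(m,cv2.MORPH_CLOSE,np.ones((7,7)))
        show([b for b in blobs(m,"wrist",.082,T,500) if np.hypot(b["px"][0]-u,b["px"][1]-v)<30])
    # white dot
    g=im.min(2).astype(int)[v-12:v+12,u-12:u+12]; ys,xs=np.where(g>140)
    print(" dot",plane([[xs.mean()+u-12,ys.mean()+v-12]],"wrist",.082,T) if len(xs) else None)
```

```text
square [80 63 53]
(313, 142) c 0.4719 -0.1166 rc 0.4720 -0.1165 45.3 x 45.0 th -88.4
(313, 142) c 0.4720 -0.1166 rc 0.4721 -0.1166 45.4 x 45.2 th -88.5
 dot [[ 0.47201059 -0.11648208]]
small [78 63 53]
(316, 145) c 0.6159 -0.1246 rc 0.6155 -0.1246 28.2 x 27.9 th 80.3
(316, 145) c 0.6159 -0.1246 rc 0.6158 -0.1246 28.6 x 28.2 th -9.7
 dot [[ 0.61577417 -0.1244009 ]]
bar [82 65 56]
(313, 144) c 0.6167 -0.2715 rc 0.6169 -0.2714 89.2 x 29.5 th 51.0
(313, 144) c 0.6167 -0.2716 rc 0.6168 -0.2715 89.5 x 29.8 th 50.9
 dot [[ 0.6168857  -0.27129062]]
large [84 66 55]
(313, 139) c 0.4788 -0.2798 rc 0.4788 -0.2797 48.3 x 47.9 th 80.4
(313, 139) c 0.4789 -0.2798 rc 0.4788 -0.2797 48.4 x 47.9 th 80.4
 dot [[ 0.47893718 -0.27951798]]
```

```bash
cat >> h.py <<'E'
D=np.deg2rad
B=dict(disc_large=((.4443,.0861),None,70,80),disc_small=((.4362,.3323),None,50,90),square=((.5611,.3398),-62.8,66,117.2),strip=((.5139,.2145),-8.2,50,81.8))  # centre, side angle, grip width, jaw angle
P=dict(disc_large=((.4789,-.2797),80),disc_small=((.6158,-.1245),70),square=((.4720,-.1166),91.5),strip=((.6168,-.2715),141)) # centre, jaw angle
def mod(a,m): return (a+m/2)%m-m/2
def nearest(bs,c): return min(bs,key=lambda o:np.hypot(o["c"][0]-c[0],o["c"][1]-c[1]))
def hover(xy,psi,z):
    j,s=ik(np.array([*xy,z]),psi); bot.goto_joints(j); return s
def pick(n):
    c,th,w,ps=B[n]; psi=D(ps)
    s=ik(np.array([*c,.2]),psi)[1]
    bot.set_gripper(min(1,(w+10)/85),40)
    bot.move_pose(over(c,s,.2),q(s))
    im,T=look("pick_"+n); o=nearest(blobs(glass(im),"wrist",.04,T,800),c); show([o])
    d=np.hypot(o["c"][0]-c[0],o["c"][1]-c[1])
    if d<.008: c=o["c"]
    else: print("DISAGREE",d)
    if th is not None:
        e=mod(o["th"]-th,90 if n=="square" else 180); print("dth",e)
        if abs(e)<6: s+=D(e)
    bot.move_pose([*c,.12],q(s))
    bot.move_linear([*c,.06],speed=.12)
    hit=bot.move_linear([*c,.01],speed=.02,until_force=4); z=bot.read_position()[2]
    print("touch",hit,z)
    bot.move_linear([*c,z+.003],speed=.03)
    bot.set_gripper(0,40); g=bot.read_position()[2]
    print("width",bot.read_gripper_width()*85,"z",g)
    bot.move_linear([*c,.18],speed=.12)
    print("lifted width",bot.read_gripper_width()*85,bot.read_ft_force(),bot.read_clock())
    return g
E
python3 - <<'E'
from h import *
print(pick("disc_large")); look("held")
E
```

```text
(316, 140) c 0.4425 0.0879 rc 0.4426 0.0879 68.8 x 68.0 th -10.0
touch True 0.018828414697109535
width 67.77454369225546 z 0.02287285362998709
lifted width 67.70579000640795 [ 0.41782191 -0.79670043 -1.03581146] 12.4917
0.02287285362998709
```

View pics/held.png

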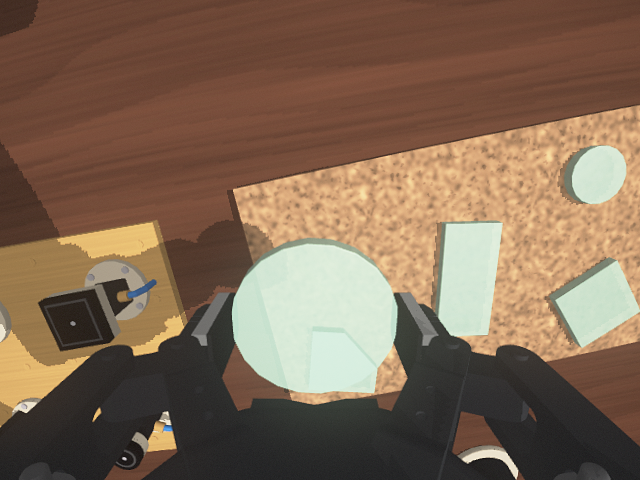

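```bash
cat >> h.py <<'E'
def place(n,g,dpsi=0):
    c,ps=P[n]; w=B[n][2]; zt=g+.052
    s=hover(c,D(ps)+dpsi,.18)
    bot.move_linear([*c,zt+.008],speed=.12)
    hit=bot.move_linear([*c,zt-.006],speed=.015,until_force=3); z=bot.read_position()[2]
    print("set",hit,"height over expected mm",(z-zt)*1e3,"width",bot.read_gripper_width()*85)
    bot.wait(.2)
    bot.set_gripper(min(1,(w+9)/85)); bot.wait(.2)
    p=bot.read_position(); bot.move_linear([*c,zt+.06],speed=.1)
    bot.move_pose(over(c,s,.2),q(s)); bot.wait(.3)
    im,T=look("placed_"+n); o=nearest(blobs(glass(im),"wrist",.092,T,800),c); show([o]); print("err mm",(np.array(o["c"])-c)*1e3,bot.read_clock())
E
python3 - <<'E'
from h import *
place("disc_large",0.02287)
E
```

```text
set True height over expected mm -0.018454601839620888 width 67.81900784898858
(315, 144) c 0.4793 -0.2821 rc 0.4797 -0.2827 68.5 x 62.5 th 19.3
err mm [ 0.44721806 -2.39974225] 17.75
```

View pics/placed_disc_large.png

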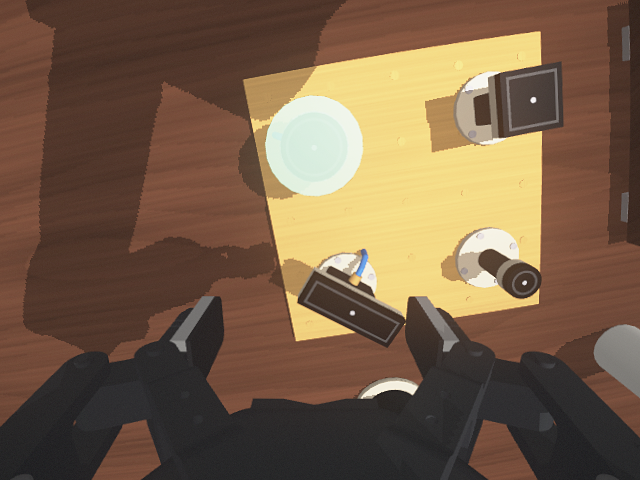

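Disc is set on its pod at (314,146), with the black head showing through evenly. Now the square, then the strip and the small disc, with a check on the grip each time.

```bash
cat > go.py <<'E'
from h import *
import sys
tiles=[]
for n in sys.argv[1:]:
    print("==",n); g=pick(n)
    assert abs(bot.read_gripper_width()*85-B[n][2])<5
    tiles.append(cv2.resize(look("held_"+n)[0],(400,300)))
    place(n,g); tiles.append(cv2.resize(cv2.imread(f"pics/placed_{n}.png")[:,:,::-1],(400,300)))
cv2.imwrite(f"pics/m_{n}.png",np.hstack(tiles)[:,:,::-1])
E
python3 go.py square
```

```text
== square
(318, 142) c 0.5594 0.3420 rc 0.5595 0.3422 65.8 x 65.6 th 27.1
dth -0.136153411865223
touch True 0.020337336564698785
width 64.65591246066244 z 0.023897360764971513
lifted width 64.70107403548221 [ 0.83113961  1.00048408 -0.7648916 ] 25.3167
set True height over expected mm -0.14884058283039237 width 64.554050485993
(313, 145) c 0.4719 -0.1164 rc 0.4721 -0.1164 65.5 x 64.9 th -88.5
err mm [-0.06371902  0.17702253] 30.875
```

View pics/m_square.png

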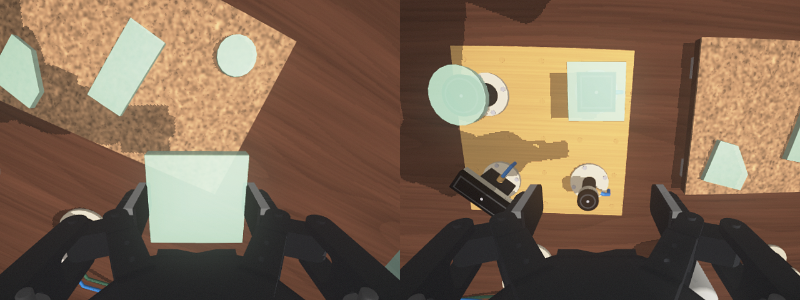

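The square is centred and parallel on its pod, at (597,92). Next the strip and the small disc.

```bash
python3 go.py strip && python3 go.py disc_small
python3 - <<'E'
import cv2,numpy as np
cv2.imwrite("pics/m2.png",np.vstack([cv2.imread("pics/m_strip.png"),cv2.imread("pics/m_disc_small.png")]))
E
```

```text
== strip
(317, 138) c 0.5122 0.2165 rc 0.5121 0.2165 108.9 x 49.8 th -8.4
dth -0.20309143066405966
touch True 0.024897586438524574
width 48.538294066616444 z 0.02805374970039384
lifted width 48.498247162932586 [ 0.10234892  0.8804613  -1.2055332 ] 37.175
set True height over expected mm 0.054071318084394915 width 48.89584817731783
(315, 141) c 0.6164 -0.2708 rc 0.6145 -0.2692 108.9 x 54.7 th 51.1
err mm [-0.44355738  0.67667015] 42.7917
== disc_small
(318, 141) c 0.4346 0.3346 rc 0.4344 0.3347 48.3 x 48.1 th -90.0
touch True 0.024913409600298735
width 47.750715002181686 z 0.028201849226864622
lifted width 47.858607557800056 [-1.40658022 -0.46515136 -0.02803742] 49.8417
set True height over expected mm 0.04484164121813794 width 47.80468807237125
(316, 146) c 0.6157 -0.1242 rc 0.6157 -0.1245 49.0 x 48.8 th -77.8
err mm [-0.08429765  0.25226783] 55.4417
```

View pics/m2.png

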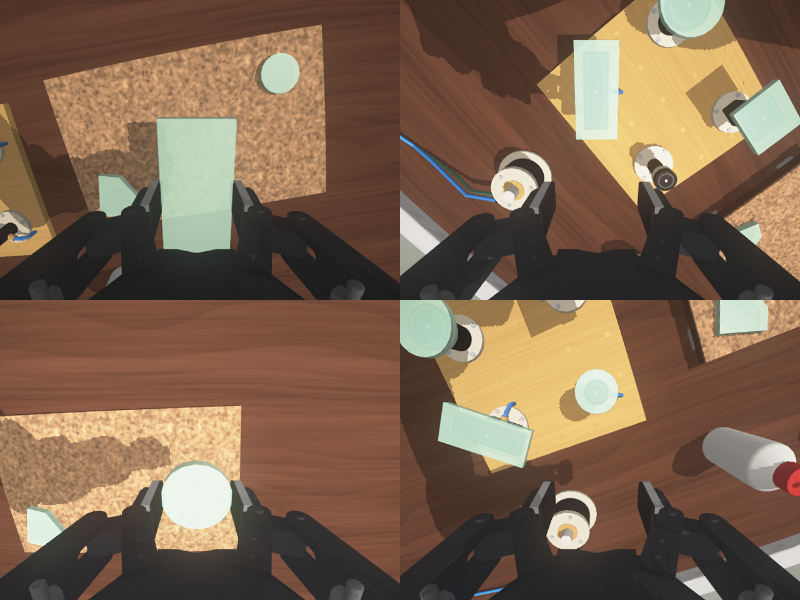

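Run:
```python
from h import *
p=bot.read_position(); bot.move_linear([*p[:2],p[2]+.05]); bot.goto_joints([1.152,.326,-.193,1.052,0,1.437]); bot.wait(.3)
im=bot.camera("top"); cv2.imwrite("pics/end.png",im[:,:,::-1])
for z in (.04,.092): print(z); show([b for b in blobs(glass(im),"top",z) if 200<b["px"][1]<340])
print(bot.search_frame("top","wash_bottle")[:1],bot.read_clock())
cv2.imwrite("pics/end2.png",cv2.resize(im[140:340,130:480],(0,0),fx=2.28,fy=2.28,interpolation=cv2.INTER_CUBIC)[:,:,::-1])
```

```text
0.04
(368, 298) c 0.4714 -0.1215 rc 0.4714 -0.1206 67.7 x 67.3 th -89.3
(440, 296) c 0.4784 -0.2929 rc 0.4780 -0.2930 71.0 x 67.7 th -89.6
(279, 250) c 0.5796 0.0871 rc 0.5768 0.0916 66.1 x 65.1 th 76.8
(371, 234) c 0.6207 -0.1300 rc 0.6211 -0.1307 50.9 x 50.5 th -68.9
(437, 235) c 0.6211 -0.2848 rc 0.6205 -0.2842 115.7 x 54.8 th 52.4
0.092
(368, 298) c 0.4743 -0.1170 rc 0.4743 -0.1161 64.6 x 64.3 th -89.3
(440, 296) c 0.4810 -0.2805 rc 0.4806 -0.2806 67.8 x 64.6 th -89.6
(279, 250) c 0.5776 0.0821 rc 0.5749 0.0864 63.1 x 62.1 th 76.8
(371, 234) c 0.6168 -0.1251 rc 0.6171 -0.1257 48.6 x 48.2 th -68.9
(437, 235) c 0.6172 -0.2728 rc 0.6166 -0.2722 110.4 x 52.3 th 52.4
[] 59.325
```

View pics/end2.png

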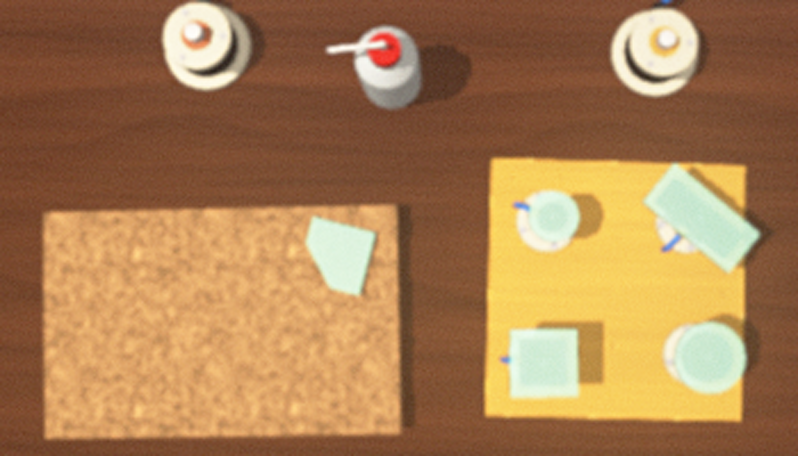

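All four blanks are on their pods. The bottle at (388,65) and the broken square at (342,255) are where they were at the start.

```bash
python3 -c "
from cell import bot
bot.close_job()"
```

```text
the job is handed in; nothing more can be done
```

All four sound blanks are on their matching pods, and I handed the job in at about 59 s of the 115 s limit. I picked each blank with a light touch on the board and set it down on a 3 N contact. Contact came within 0.15 mm of the expected pod-top height each time.

**Centring, close-up from the wrist camera:**

| Blank | Offset from pod centre |
|---|---|
| square | 0.2 mm |
| strip | 0.8 mm |
| small disc | 0.3 mm |
| large disc | 2.4 mm |

- **Angles:** the square and strip read within about 0.2° of parallel to their pods.
- **Large disc:** part of its edge on the yellow side was lost against the plate, so 2.4 mm is probably too high. It looked even in the picture.
- **Final top view:** all blanks read within about 2.5 mm of their pod centres, close to that camera's stated 2 mm accuracy. The angles there were within about 1.5°.
- **Broken square:** it moved 0.1 mm or less.
- **Wash bottle:** the detection network did not report it in the last picture, so I compared by eye. It stands at the same pixels as at the start.

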